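# Stand the fallen angle plate up and set it against the bench stop

## Robot

A 6-joint arm with a two-finger parallel gripper is mounted at the origin on a cart in front of the work surface, level with it; the furniture and walls round the work are solid. World frame = base frame: x ahead of the robot, y to its left, z up, the work surface at z = 0. Lengths are in m, angles in rad, forces in N, time in s.
With the tool pointing down it reaches from about 0.35 to 0.775 m from the base axis. Payload 5.5 kg.
Tool frame: the origin (TCP) lies on the front face of the gripper's body, between the roots of the fingers; the fingertips stand 73 mm ahead of it and the grasp point (between the pads) lies 54 mm ahead of it; z points along the fingers, y is the line along which they close (so a half turn about z gives the same grasp; the last joint's range is limited). The gripper opens to 85 mm and grips with 20 to 120 N. Pads are 22 mm wide; open, the fingers measure 114 mm over their backs; the gripper's body (76 mm by 85 mm) begins 54 mm behind the grasp point. The pads swing forward as they close: fully open they stand 13 mm farther back than shut.
Start: joints at [-1.395, 0.313, 0.046, 1.304, 0, 1.431], TCP at [0.179, -0.547, 0.304] pointing down, gripper open.
Joint ranges: [-2.76, 2.76], [-0.86, 1.69], [-1.03, 1.26], [-2.2, 2.34], [-1.47, 1.5], [-3.14, 3.14]. Speed limits (rad/s): [2.57, 2.57, 3.14, 3.14, 3.14, 3.14].

## Interface

Orientations are given as [roll, pitch, yaw] about the fixed x, y, z axes, in that order (R = Rz(yaw) Ry(pitch) Rx(roll)).
In Python, from cell import env gives the robot as it stands.
- The arm moves only by the tool carry_out, never from a script. Its argument "steps" is text: rows parted by semicolons, each of 4 numbers parted by spaces: the shift along the tool's x, y, z in m, then the turn about the tool's z in degrees. In form: tx ty tz yaw; .... A call has exactly 5 rows; each row shifts and turns the commanded pose from where the row before left it, along the tool's axes as they then stand; what a row does not reach is not made up. A row lasts 1/8 s, in which the tool goes at most 62.5 mm and 10.7 degrees, less where a joint would pass 70% of its speed; a pose out of reach is approached as far as the arm can. A call is refused whole if a number of a shift passes 0.0625 or a number of a turn 10.7, either way. A call with a gripper value outside its range is refused whole. "gripper" is the finger opening in m, from 0 to 0.0854, set as the call begins (left out, the last holds). The fingers move at their own pace and stop on an object; "force" is the grip in N (left out, the last holds). Time passes only in rows, so rows that do not move let the fingers close, or fill a call up. It gives the time, the measured TCP pose, the force, the opening and the grip force at its end, in the units of the state.
- env.sense(): the state, without advancing time (a new reading comes with each control period).
- env.camera(name): name is "scene" or "side" or "wrist"; returns a dict with "image" (400x640x3 uint8, blue, green, red), "range_z" (400x640 float32, m along the optical axis (not along the pixel's ray), 0 where there is no reading), "fx", "fy", "cx", "cy" (pixels), "distortion" ([k1, k2, p1, p2, k3] as OpenCV has them; the pictures are not rectified), "R" (3x3) and "t" (3): a world point X has camera coordinates R X + t. Camera axes: x right, y down, z forward; pixel columns grow to the right and rows downward; lengths in m; the calibration is good to about 2 mm. A picture is of the moment at which its call begins.
- env.sign_off(): hands the job in; it is judged then, once.
The state is a dict: "time": time; "joints": joint angles; "joint_velocities": joint speeds; "effort": joint torques, N m; "tcp_pos": TCP position; "eef_rot": TCP orientation; "contact_force": force on the tool from outside, world axes, zero at the start; "ft_torque": the same for the moment, N m; "opening": opening from 0.0 (shut) to 1.0 (fully open); "grasp_force": force on a finger pad.
Only numpy, scipy, OpenCV 4.12 (cv2) and the standard library are available. Lean on these libraries where they do the work, as an engineer would, in place of code of your own. Each camera call takes 0.05 s, during which the arm holds its last target. There are 200 camera calls.

## Task

The steel angle plate has fallen on its back on the bench. With closed fingertips, push its upstanding foot over so that the plate stands up again on its foot, then push the standing plate along from behind until the front edge of its foot lies flush against the bench stop, and let go. Only push it, gently: do not pinch it, lift it off the bench or tip it right over, and leave the small things round it where they are.

Things in the scene. Friction and masses are not known exactly. Their poses are not given: they have to be found in the camera images.
- angle_plate: L-shaped dark steel angle plate, loose, 0.35-0.65 kg: slotted back 90 mm long and foot 80 mm long at a right angle, both 80 mm wide, 8 mm thick. Origin: middle of the outer heel edge (y runs along it). At the start it lies on its back: back on the bench from x = -90 mm to 0, foot upright at the heel, x -8 mm to 0, z 0 to 80 mm. Standing, x points straight down and z level, towards the stop
- toe_a (a point): front lower corner of the foot, at (0, -40, 80) mm in the plate's frame: it comes down on to the bench when the plate stands; the edge from toe_a to toe_b has to meet the stop
- toe_b (a point): the other front lower corner of the foot, at (0, 40, 80) mm in the plate's frame
- push_spot (a point): point on the foot's inner face (the one looking over the back), at (-8, 0, 68) mm in the plate's frame. Pushed here towards the plate's +x the plate turns about its heel, held by friction (a low push slides it); the push must follow the foot round and down. The mass centre is 26 mm from the heel along the back, 21 mm along the foot: beyond about 50 degrees it falls on to its foot
- back_end (a point): middle of the free end of the back on its outer side, at (-90, 0, 0) mm in the plate's frame: on the mat at the start, 90 mm above it when the plate stands. The yellow mat under plate and stop lies at z = 2.6 mm
- bench_stop: aluminium bar fixed to the bench, 20 mm (x) by 130 mm (y), 25 mm high, with two 6 mm high screw heads on top. Origin: centre of its underside. Its working face, at x = -10 mm, looks along its -x axis to the plate, within 0.1 rad of parallel to the heel edge. It stands 30 to 55 mm beyond where the toe comes down if the heel has not slipped
- transformer: small loose yellow-and-black transformer, 34x33x24 mm, beside the plate, origin at the centre of its underside; a bystander
- module: small loose white module box, 37x53x26 mm, on the other side of the plate, origin at the centre of its underside; a bystander
- marker_pen: loose marker pen 135 mm long, lying on the right of the bench; a bystander
- pin_box: loose orange pin box, 40x58x24 mm, on the right of the bench; a bystander
- screwdriver: loose screwdriver 202 mm long, lying on the right of the bench; a bystander

How it is judged:
By the outcome, as a careful person would: the job done as asked, in the order asked, and still so for the second after the job is handed in, with the robot touching nothing.
It also fails if it takes over 48 s, if anything falls off the work surface, if the arm or the gripper's body presses on something with over 40 N, if the wrist force passes 120 N, or if a joint passes its speed limit or range.

## Working session

There is one attempt and no reset: what is moved stays moved. The work goes in short steps, Python scripts to look and compute and a tool call to move; the robot and the scene stay as the last step left them, time stands still between calls to the robot, and variables do not carry over. Pictures are saved under pics/ and viewed, at most 10 in all, crops included, and the job is handed in when it is done.

Besides the shell and the picture viewer there is one more tool, called after ">>>" as name(argument=value, ...) on one line, values as JSON. carry_out: Moves the arm, as the interface text tells. Its arguments: {"type":"object","properties":{"steps":{"type":"string"},"gripper":{"type":"number"},"force":{"type":"number"}},"required":["steps"]}

```bash
mkdir -p pics; cat > h.py <<'E'
import numpy as np,cv2
from cell import env
def cloud(c):
    K=np.array([[c['fx'],0,c['cx']],[0,c['fy'],c['cy']],[0,0,1]]);h,w=c['range_z'].shape
    u,v=np.meshgrid(np.arange(w),np.arange(h))
    n=cv2.undistortPoints(np.stack([u,v],-1).reshape(-1,1,2).astype(np.float64),K,np.array(c['distortion'])).reshape(h,w,2)
    z=c['range_z'].astype(float);P=np.dstack([n*z[...,None],z])
    X=(P-np.array(c['t']))@np.array(c['R']);X[z==0]=np.nan
    return X
E
python3 - <<'E'
from h import *
s=env.sense();print({k:np.round(v,3) for k,v in s.items()})
for n in ("scene","side"):
    c=env.camera(n);np.savez(''+n+'0.npz',X=cloud(c),im=c['image']);cv2.imwrite(f'pics/{n}0.png',c['image'])
    print(n,-np.array(c['R']).T@np.array(c['t']))
E
```

```text
{'time': np.float64(0.0), 'joints': array([-1.395,  0.314,  0.045,  1.304,  0.   ,  1.431]), 'joint_velocities': array([-0.001,  0.001, -0.001,  0.   ,  0.   ,  0.002]), 'effort': array([-1.0000e-03, -4.8062e+01,  2.9854e+01,  1.9000e-02, -0.0000e+00,
        0.0000e+00]), 'tcp_pos': array([ 0.179, -0.546,  0.303]), 'eef_rot': array([-3.14 , -0.   ,  0.316]), 'contact_force': array([-0.177,  0.119, -0.384]), 'ft_torque': array([ 0.023, -0.009,  0.013]), 'grasp_force': np.float64(0.0), 'opening': np.float64(0.996)}
scene [-0.43205045 -0.7286722   0.91879164]
side [0.32091502 1.05911975 0.59265403]
```

```bash
ls; ls pics
```

```text
h.py
pics
scene0.npz
side0.npz
scene0.png
side0.png
```

View pics/scene0.png

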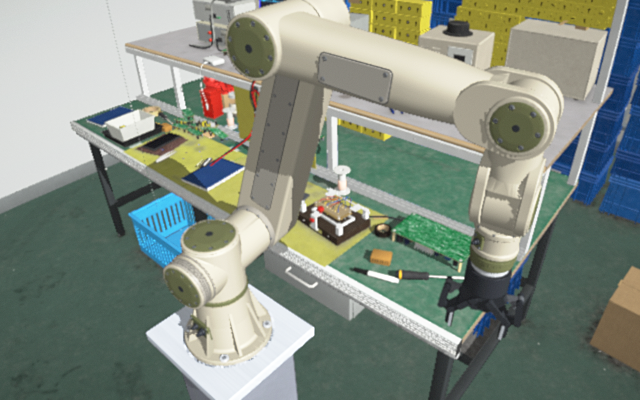

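View pics/side0.png

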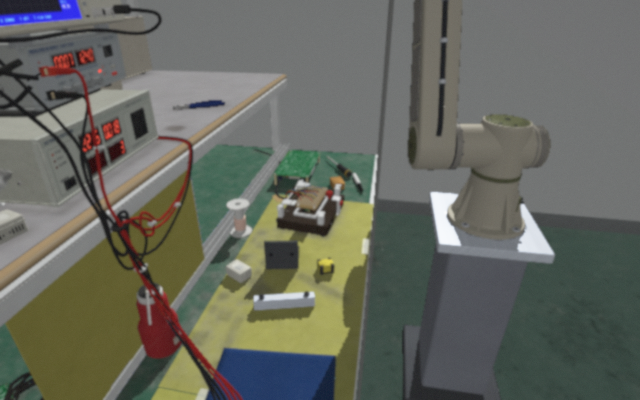

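The side view shows the plate's dark foot at (281,255), the stop at (283,300), the transformer at (325,265) and the module at (238,271). In the scene view the arm hides the plate.

```bash
python3 - <<'E'
from h import *
d=np.load('side0.npz');X=d['X'];im=d['im']
for n,(u,v) in dict(foot=(281,255),ftopL=(267,244),ftopR=(296,243),fbotL=(267,267),fbotR=(297,267),stopface=(283,304),stoptop=(283,297),stopL=(257,300),stopR=(311,297),trafo=(326,264),mod=(238,268),dev=(310,205),dev2=(300,222),mat=(283,280)).items(): print(n,np.round(X[v,u],4))
# height band lists
def reg(u0,u1,v0,v1,z0,z1):
    P=X[v0:v1,u0:u1].reshape(-1,3);P=P[(P[:,2]>z0)&(P[:,2]<z1)]
    print(len(P),'min',np.round(np.percentile(P,2,axis=0),4),'max',np.round(np.percentile(P,98,axis=0),4));return P
P=reg(262,302,238,268,.015,.1); 
def rect(P):
    (c,s,a)=cv2.minAreaRect((P[:,:2]*1000).astype(np.float32));print('rect',np.round(c,1),np.round(s,1),round(a,1))
F=P[(P[:,2]>.02)&(P[:,2]<.078)];q=np.polyfit(F[:,0],F[:,1],1);print('foot line y=a x+b',q,np.std(F[:,1]-np.polyval(q,F[:,0])))
S=reg(250,318,288,312,.02,.029);rect(S)
T=reg(314,338,255,278,.008,.05);rect(T)
M=reg(222,255,258,286,.008,.05);rect(M)
P=X.reshape(-1,3);P=P[(abs(P[:,0]-.45)<.3)&(P[:,1]<.0)&(P[:,1]>-.5)&(P[:,2]>.1)&(P[:,2]<.5)]
print(len(P), P.min(0) if len(P) else '')
D=reg(275,345,180,235,.015,.3)
cv2.imwrite('pics/crop.png',cv2.resize(im[170:330,200:380],None,fx=4,fy=3.7,interpolation=cv2.INTER_CUBIC))
E
```

```text
foot [0.5382 0.3443 0.0434]
ftopL [0.568  0.354  0.0782]
ftopR [0.5017 0.3383 0.0788]
fbotL [0.5719 0.3549 0.0106]
fbotR [0.5007 0.3393 0.009 ]
stopface [0.5003 0.4734 0.0141]
stoptop [0.5009 0.4686 0.0293]
stopL [0.5532 0.4852 0.0269]
stopR [0.443  0.4556 0.0273]
trafo [0.4297 0.338  0.0272]
mod [0.63   0.3932 0.0288]
dev [0.5097 0.1303 0.0667]
dev2 [0.5275 0.1836 0.0403]
mat [0.5239 0.3857 0.0031]
847 min [0.4997 0.3362 0.0174] max [0.5747 0.3541 0.0842]
foot line y=a x+b [0.21090754 0.2324749 ] 0.0014084262497064642
455 min [0.4393 0.4449 0.0206] max [0.5582 0.4902 0.0288]
rect [500.3 464.9] [129.9  22.8] 16.5
218 min [0.4104 0.3132 0.0087] max [0.4503 0.3505 0.029 ]
rect [431.9 330.2] [35.2 35.2] 26.8
383 min [0.603  0.3683 0.0089] max [0.6605 0.4138 0.031 ]
rect [632.9 387.3] [38.4 57.1] 61.5
1267 [ 0.24608534 -0.47016424  0.22648317]
2677 min [ 0.4301 -0.1163  0.0171] max [0.5932 0.1919 0.0888]
```

View pics/crop.png

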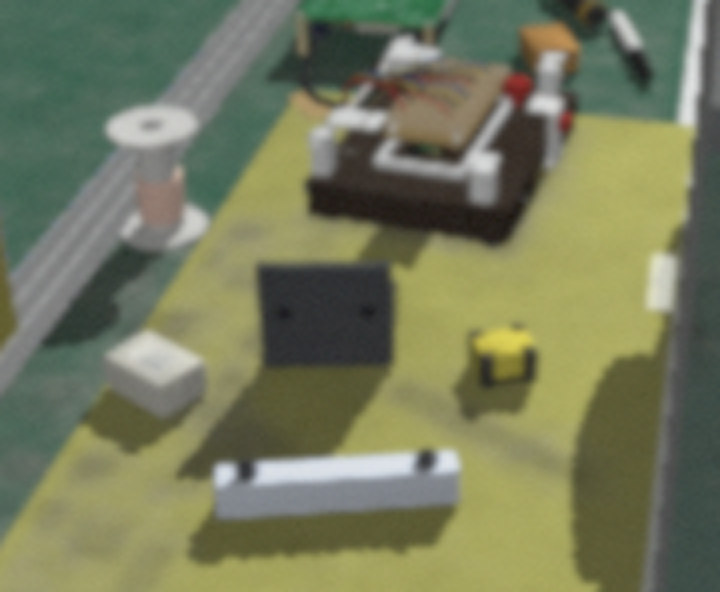

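The crop shows the plate (320,315) facing the stop (335,485), with the module at left (155,375) and the transformer at right (500,355). Measured values fit the given sizes: heel middle is about (0.537, 0.346), push direction 101.9°, stop about 15.7°, gap about 34 mm. I move over at height with the fingers closed.

>>> carry_out(steps="0.0306 -0.0345 0 0;0.0306 -0.0345 0 0;0.0306 -0.0345 0 0;0.0306 -0.0345 0 0;0.0306 -0.0345 0 0", gripper=0)

```text
time: 0.72
tcp_pos: [0.2707, -0.3335, 0.3035]
eef_rot: [-3.141, -0.0, 0.315]
contact_force: [-0.7, 0.5, -0.2]
opening: 0.001
grasp_force: 0.0
```

>>> carry_out(steps="0.0306 -0.0345 0 0;0.0306 -0.0345 0 0;0.0306 -0.0345 0 0;0.0306 -0.0345 0 0;0.0306 -0.0345 0 0")

```text
time: 1.35
tcp_pos: [0.3625, -0.1221, 0.3037]
eef_rot: [3.142, 0.0, 0.316]
contact_force: [0.7, -0.5, 0.8]
opening: 0.0
grasp_force: 0.0
```

>>> carry_out(steps="0.0306 -0.0345 0 0;0.0306 -0.0345 0 0;0.0306 -0.0345 0 0;0.0306 -0.0345 0 0;0.0306 -0.0345 0 0")

```text
time: 1.98
tcp_pos: [0.4544, 0.0894, 0.3036]
eef_rot: [3.141, 0.0, 0.316]
contact_force: [0.2, -0.7, 0.1]
opening: -0.005
grasp_force: 0.0
```

>>> carry_out(steps="0.0306 -0.0345 0 0;0.0306 -0.0345 0 0;0.0306 -0.0345 0 0;0.0306 -0.0345 0 0;0.0306 -0.0345 0 0")

```text
time: 2.6
tcp_pos: [0.5513, 0.286, 0.3033]
eef_rot: [-3.129, 0.001, 0.346]
contact_force: [1.0, -1.2, 1.1]
opening: -0.002
grasp_force: 0.0
```

>>> carry_out(steps="0 0 0 -10.5;0 0 0 -10.5;0 0 0 -10.5;0 0 0 -10.5;0 0 0 -10.5")

```text
time: 3.22
tcp_pos: [0.5512, 0.2839, 0.3032]
eef_rot: [-3.133, -0.009, 1.265]
contact_force: [-0.3, -0.1, 0.1]
opening: 0.0
grasp_force: 0.0
```

>>> carry_out(steps="0 0 0 -10.5;0 0 0 -10.5;0 0 0 -10.3;0 0 0 0;0 0 0 0")

```text
time: 3.85
tcp_pos: [0.5514, 0.2839, 0.3035]
eef_rot: [-3.14, -0.012, 1.802]
contact_force: [0.3, -0.3, -0.9]
opening: 0.002
grasp_force: 0.0
```

```bash
python3 - <<'E'
from h import *
s=env.sense();print(np.round(s['joints'],3),np.round(s['eef_rot'],4),s['tcp_pos'])
c=env.camera('wrist');X=cloud(c);np.savez('wrist0.npz',X=X,im=c['image']);cv2.imwrite('pics/wrist0.png',c['image'])
P=X[np.isfinite(X[...,2])]
P=P[(P[:,0]>.3)&(P[:,0]<.75)&(P[:,1]>.2)&(P[:,1]<.55)]
def rect(n,P):
    (c,s,a)=cv2.minAreaRect((P[:,:2]*1000).astype(np.float32));print(n,len(P),np.round(c,1),np.round(s,1),round(a,1),np.round(P.mean(0),4))
rect('foot top',P[(P[:,2]>.075)&(P[:,2]<.09)&(abs(P[:,0]-.54)<.06)&(P[:,1]<.4)])
S=P[(P[:,2]>.02)&(P[:,2]<.029)&(P[:,1]>.41)&(P[:,0]<.6)]
if len(S):rect('stop',S)
Bk=P[(P[:,2]>.007)&(P[:,2]<.014)&(abs(P[:,0]-.55)<.06)&(P[:,1]<.36)]
if len(Bk):rect('back',Bk)
E
```

```text
[0.342 0.403 0.175 1.343 0.012 1.681] [-3.1395 -0.012   1.8022] [0.55139834 0.28388033 0.30354203]
foot top 847 [538.6 341.2] [79.5  8.1] 12.0 [0.5384 0.3412 0.0834]
stop 809 [502.7 453.4] [130.    9.1] 13.0 [0.4951 0.4526 0.0262]
back 3942 [546.8 301.3] [79.9 89.4] 11.9 [0.5473 0.297  0.0115]
```

View pics/wrist0.png

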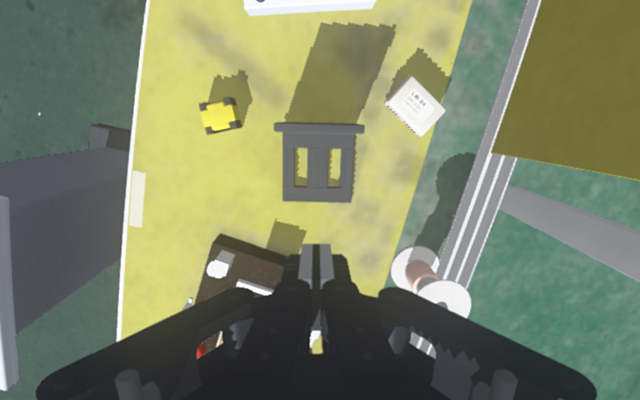

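The wrist view shows the slotted back (318,165) with the foot edge at (318,127), the transformer at (220,115), the module at (415,105) and the stop at the top (310,5). It agrees with the earlier pose: foot top centre (0.5386, 0.3412) at 12.0°. Next I lower behind the foot.

>>> carry_out(steps="0.004 0 0.04 1.2;0.004 0 0.04 0;0.004 0 0.04 0;0.003 0 0.0375 0;0 0 0 0")

```text
time: 4.53
tcp_pos: [0.5452, 0.2997, 0.1433]
eef_rot: [-3.133, -0.011, 1.783]
contact_force: [0.6, 0.1, 1.1]
opening: 0.004
grasp_force: 0.0
```

>>> carry_out(steps="0.007 0.001 -0.003 0;0.007 0.001 0 0;0.005 0 0 0;0.003 0 0 0;0.003 0 0 0")

```text
time: 5.15
tcp_pos: [0.5442, 0.3254, 0.1501]
eef_rot: [-3.14, -0.012, 1.784]
contact_force: [0.1, 0.2, -0.0]
opening: -0.0
grasp_force: 0.0
```

>>> carry_out(steps="0 0 0.003 0;0.002 0 0 0;0.002 0 0 0;0.002 0 0 0;0.002 0 0 0")

```text
time: 5.78
tcp_pos: [0.5424, 0.333, 0.1468]
eef_rot: [-3.139, -0.012, 1.784]
contact_force: [-0.9, -1.3, 0.3]
opening: 0.001
grasp_force: 0.5
```

>>> carry_out(steps="0.002 0 0 0;0.002 0 0 0;0.002 0 0 0;0.002 0 0 0;0 0 0 0")

```text
time: 6.4
tcp_pos: [0.5409, 0.3411, 0.1471]
eef_rot: [-3.14, -0.012, 1.784]
contact_force: [-0.5, -1.8, -0.5]
opening: 0.001
grasp_force: 0.4
```

```bash
cat >> h.py <<'E'
def footfit():
    c=env.camera('side');X=cloud(c);P=X[225:285,255:310].reshape(-1,3)
    H=np.array([.5378,.3451]);d=np.array([-.208,.978]);e=np.array([.978,.208])
    Q=np.c_[(P[:,:2]-H)@d,(P[:,:2]-H)@e,P[:,2]-.0026]
    Q=Q[np.isfinite(Q[:,0])&(abs(Q[:,1])<.036)&(Q[:,2]>.012)&(Q[:,2]<.073)&(Q[:,0]<.08)&(Q[:,0]>-.03)]
    for _ in range(3):
        A=np.c_[Q[:,1:],np.ones(len(Q))];k=np.linalg.lstsq(A,Q[:,0],rcond=None)[0];r=Q[:,0]-A@k;Q=Q[abs(r)<.005]
    s=env.sense();t=s['tcp_pos'][:2]-H
    print('heel d %.4f tilt %.1f yawslope %.2f n %d'%(k[2],np.degrees(np.arctan(k[1])),np.degrees(np.arctan(k[0])),len(Q)),'tcp d %.4f e %.4f z %.4f'%(t@d,t@e,s['tcp_pos'][2]),np.round(s['contact_force'],1))
    return c
E
python3 -c "
from h import *
footfit()"
```

```text
heel d 0.0004 tilt 11.0 yawslope -0.28 n 538 tcp d -0.0047 e 0.0022 z 0.1471 [ 0.3 -1.3 -1.4]
```

>>> carry_out(steps="0.0022 0 0.0002 0;0.0022 0 0.0003 0;0.0022 0 0.0004 0;0.0023 0 0.0005 0;0.0022 0 0.0006 0")

```text
time: 7.08
tcp_pos: [0.5385, 0.352, 0.1453]
eef_rot: [-3.14, -0.012, 1.784]
contact_force: [-0.4, -0.1, 0.1]
opening: 0.004
grasp_force: 0.4
```

>>> carry_out(steps="0.0024 0 0.0007 0;0.0024 0 0.0008 0;0.0023 0 0.0009 0;0.0023 0 0.0009 0;0.0022 0 0.001 0")

```text
time: 7.7
tcp_pos: [0.5359, 0.3633, 0.141]
eef_rot: [-3.14, -0.012, 1.784]
contact_force: [-0.5, 0.3, 0.9]
opening: -0.003
grasp_force: 0.3
```

```bash
python3 -c "
from h import *
footfit()"
```

```text
heel d 0.0011 tilt 28.0 yawslope -0.11 n 403 tcp d 0.0184 e 0.0019 z 0.1408 [-0.   0.1  0.9]
```

>>> carry_out(steps="0.0022 0 0.0012 0;0.0022 0 0.0012 0;0.0022 0 0.0012 0;0.0022 0 0.0012 0;0.0021 0 0.0013 0")

```text
time: 8.38
tcp_pos: [0.5336, 0.374, 0.1349]
eef_rot: [-3.14, -0.012, 1.784]
contact_force: [0.8, 0.2, 0.1]
opening: -0.001
grasp_force: 0.1
```

>>> carry_out(steps="0.002 0 0.0014 0;0.002 0 0.0014 0;0.002 0 0.0014 0;0.001 0 0.0008 0;0.001 0 0.0008 0")

```text
time: 9.0
tcp_pos: [0.5319, 0.3818, 0.1293]
eef_rot: [-3.14, -0.012, 1.784]
contact_force: [-0.2, 0.1, 0.2]
opening: -0.001
grasp_force: 0.0
```

```bash
python3 -c "
from h import *
footfit()"
```

```text
heel d -0.0383 tilt 54.8 yawslope 0.63 n 65 tcp d 0.0372 e 0.0018 z 0.1292 [-0.7  0.   0.2]
```

```bash
python3 -c "
from h import *
c=footfit();cv2.imwrite('pics/s1.png',cv2.resize(c['image'][170:330,200:380],None,fx=4,fy=3.7,interpolation=cv2.INTER_CUBIC))"
```

```text
heel d -0.0363 tilt 53.3 yawslope 1.13 n 69 tcp d 0.0371 e 0.0018 z 0.1292 [-0.2 -0.4 -0.2]
```

View pics/s1.png

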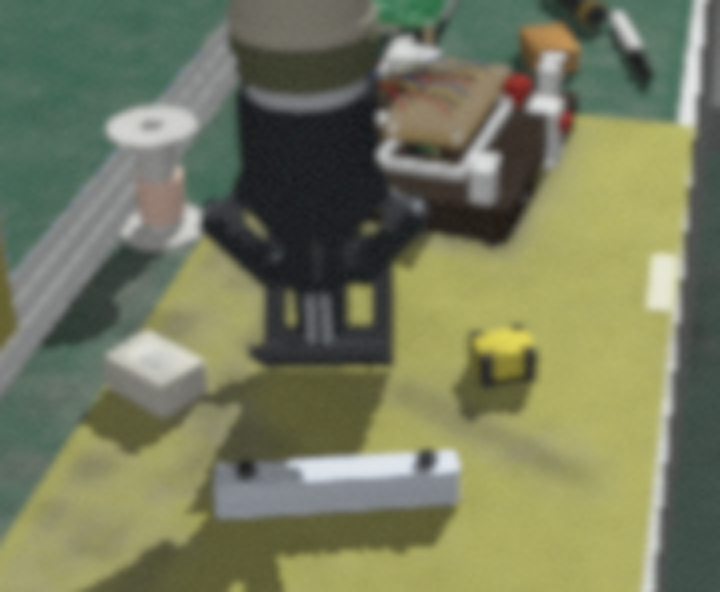

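The plate is tilted about halfway: the slotted back is visible behind the fingers and the foot is edge-on at (320,352). I continue slowly along the arc.

>>> carry_out(steps="0.0013 0 0.0012 0;0.0013 0 0.0012 0;0.0012 0 0.0013 0;0.0012 0 0.0012 0;0.0012 0 0.0013 0")

```text
time: 9.72
tcp_pos: [0.5305, 0.3879, 0.1231]
eef_rot: [-3.14, -0.012, 1.784]
contact_force: [0.1, 0.7, 0.8]
opening: 0.001
grasp_force: 0.0
```

>>> carry_out(steps="0.001 0 0.0012 0;0.001 0 0.0012 0;0 0 0 0;0 0 0 0;0 0 0 0")

```text
time: 10.35
tcp_pos: [0.5302, 0.3898, 0.1209]
eef_rot: [-3.14, -0.012, 1.784]
contact_force: [1.0, 0.3, -0.4]
opening: 0.005
grasp_force: 0.0
```

```bash
python3 -c "
from h import *
c=env.camera('side');X=cloud(c);np.savez('s2.npz',X=X,im=c['image']);cv2.imwrite('pics/s2.png',cv2.resize(c['image'][170:330,200:380],None,fx=4,fy=3.7,interpolation=cv2.INTER_CUBIC))"
```

```text
(no output)
```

View pics/s2.png

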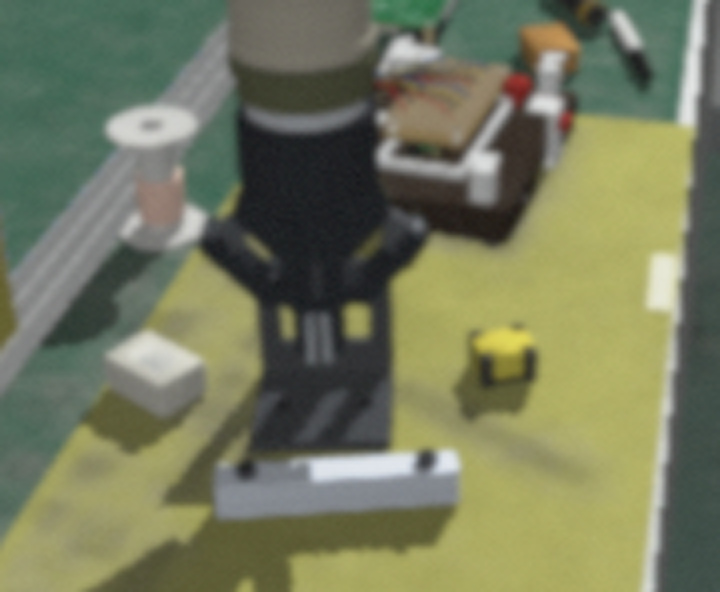

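The plate now stands on its foot: the foot's top face is at (320,410), just short of the stop at (335,480), and nothing else has moved. I raise the fingers and go behind the back.

>>> carry_out(steps="0 0 -0.025 0;0 0 -0.04 0;0 0 -0.04 0;0 0 0 0;-0.025 -0.001 0 0")

```text
time: 11.02
tcp_pos: [0.5346, 0.3645, 0.2252]
eef_rot: [-3.14, -0.012, 1.787]
contact_force: [-0.3, 0.2, 0.2]
opening: -0.004
grasp_force: 0.0
```

>>> carry_out(steps="-0.035 -0.001 -0.005 0;-0.035 0 -0.005 0;-0.025 0 -0.01 0;0 0 -0.01 0;0 0 0 0")

```text
time: 11.65
tcp_pos: [0.5543, 0.2702, 0.2545]
eef_rot: [-3.14, -0.012, 1.783]
contact_force: [0.4, 0.1, -1.3]
opening: -0.001
grasp_force: 0.0
```

```bash
cat > m.py <<'E'
from h import *
H=np.array([.5378,.3451]);d=np.array([-.208,.978]);e=np.array([.978,.208])
for n in('wrist','side'):
    c=env.camera(n);X=cloud(c);cv2.imwrite(f'pics/{n}_{env.sense()["time"]:.1f}.png',c['image'])
    P=X[np.isfinite(X[...,2])];Q=np.c_[(P[:,:2]-H)@d*1000,(P[:,:2]-H)@e*1000,P[:,2]*1000]
    def rect(t,m):
        if m.sum()>20:
            B=Q[m];ce,s,a=cv2.minAreaRect(B[:,:2].astype(np.float32));print(n,t,m.sum(),np.round(ce,1),np.round(s,1),round(a,1),np.round(B.mean(0),1),np.round(cv2.boxPoints((ce,s,a)),1).tolist())
    i=(abs(Q[:,1])<48)
    rect('backtop',i&(Q[:,2]>87)&(Q[:,2]<97)&(abs(Q[:,0]-5)<25))
    rect('foot',i&(Q[:,2]>7.5)&(Q[:,2]<14)&(Q[:,0]>12)&(Q[:,0]<112))
    rect('stop',(abs(Q[:,1]+10)<80)&(Q[:,2]>21)&(Q[:,2]<28.5)&(Q[:,0]>95)&(Q[:,0]<160))
s=env.sense();t=s['tcp_pos'][:2]-H;print('tcp',np.round([t@d,t@e,s['tcp_pos'][2]],4),s['eef_rot'])
E
python3 m.py
```

```text
wrist backtop 1435 [ 6.  -0.1] [ 8.2 79.8] 0.0 [ 5.8 -0.6 93.3] [[1.7999999523162842, 39.79999923706055], [1.899999976158142, -40.0], [10.100000381469727, -40.0], [10.100000381469727, 39.79999923706055]]
wrist foot 6580 [49.3  0.2] [80.3 65. ] 89.7 [49.8  0.  11.4] [[16.600000381469727, -39.79999923706055], [81.5999984741211, -40.20000076293945], [82.0, 40.099998474121094], [17.0, 40.5]]
side backtop 142 [ 7.8 -0. ] [11.2 79.1] 0.7 [ 8.7  0.  91.7] [[1.7000000476837158, 39.5], [2.700000047683716, -39.70000076293945], [13.899999618530273, -39.5], [13.0, 39.599998474121094]]
side foot 739 [49.2 -0.5] [80.  74.1] 89.9 [49.9 -0.4 11.2] [[12.100000381469727, -40.5], [86.19999694824219, -40.599998474121094], [86.30000305175781, 39.5], [12.199999809265137, 39.599998474121094]]
side stop 379 [124.6 -11.7] [129.7  23.7] 85.9 [128.4  -9.9  26.3] [[108.0999984741211, -75.5999984741211], [131.6999969482422, -77.19999694824219], [141.0, 52.099998474121094], [117.4000015258789, 53.79999923706055]]
tcp [-0.0759  0.0003  0.2538] [-3.13913632 -0.01217599  1.78485419]
```

Measured: the plate stands square (back 8x80 mm, foot 80 mm), heel at d≈2 mm and toe at d≈82 mm. The stop face is about 30 mm ahead, turned 4° counter-clockwise. I align the tool to the stop and lower behind the back.

>>> carry_out(steps="0 0 0.03 -3.9;0 0 0.04 0;0 0 0.04 0;0 0 0.034 0;0 0 0 0")

```text
time: 12.38
tcp_pos: [0.5507, 0.2722, 0.1068]
eef_rot: [-3.133, -0.012, 1.854]
contact_force: [0.3, -0.7, 0.2]
opening: 0.002
grasp_force: 0.0
```

>>> carry_out(steps="0.012 0 0 0;0.012 0 0 0;0.012 0 0 0;0.012 0 0 0;0.006 0 0 0")

```text
time: 13.0
tcp_pos: [0.5383, 0.3252, 0.1114]
eef_rot: [-3.141, -0.012, 1.853]
contact_force: [0.2, -0.5, -0.0]
opening: 0.005
grasp_force: 0.0
```

```bash
python3 m.py
```

```text
wrist backtop 12168 [-4.7 -2.4] [30.8 84.7] 0.3 [ 1.1 -2.1 92.8] [[-20.299999237060547, 39.900001525878906], [-19.899999618530273, -44.79999923706055], [10.899999618530273, -44.599998474121094], [10.5, 40.0]]
wrist foot 21208 [47.1 -0.1] [70.3 80.8] 0.1 [48.2 -0.3 11.5] [[11.899999618530273, 40.29999923706055], [12.100000381469727, -40.5], [82.4000015258789, -40.400001525878906], [82.19999694824219, 40.400001525878906]]
side backtop 251 [-2.9 -2.4] [33.4 82.8] 0.9 [ 1.  -3.4 92.2] [[-20.299999237060547, 38.79999923706055], [-19.0, -44.0], [14.399999618530273, -43.5], [13.100000381469727, 39.29999923706055]]
side foot 739 [48.8 -0.3] [72.7 80.3] 0.4 [50.  -0.4 11.1] [[12.199999809265137, 39.599998474121094], [12.800000190734863, -40.70000076293945], [85.5, -40.20000076293945], [84.9000015258789, 40.099998474121094]]
side stop 407 [125.5 -11.9] [129.9  22.9] 86.5 [128.2 -11.6  26.3] [[110.19999694824219, -76.0999984741211], [133.0, -77.4000015258789], [140.8000030517578, 52.29999923706055], [118.0, 53.70000076293945]]
tcp [-0.0199 -0.0038  0.1111] [-3.14077594 -0.01220305  1.85340524]
```

>>> carry_out(steps="0 0.004 0.005 0;0.004 0 0 0;0.003 0 0 0;0.003 0 0 0;0.003 0 0 0")

```text
time: 13.72
tcp_pos: [0.539, 0.3377, 0.1064]
eef_rot: [-3.141, -0.012, 1.852]
contact_force: [1.0, -0.9, -0.0]
opening: 0.0
grasp_force: 0.0
```

>>> carry_out(steps="0.003 0 0 0;0.003 0 0 0;0.003 0 0 0;0.003 0 0 0;0.003 0 0 0")

```text
time: 14.35
tcp_pos: [0.5345, 0.3523, 0.1064]
eef_rot: [-3.141, -0.012, 1.852]
contact_force: [1.1, -3.0, 1.5]
opening: -0.002
grasp_force: 0.0
```

```bash
python3 m.py | grep -v 'side back'
```

```text
wrist backtop 12878 [14.1 -3. ] [87.3 31.7] 85.8 [19.8 -4.  92.6] [[-4.900000095367432, -45.400001525878906], [26.700000762939453, -47.70000076293945], [33.099998474121094, 39.400001525878906], [1.5, 41.70000076293945]]
wrist foot 22133 [71.7 -3.9] [81.6 85.1] 85.4 [67.4 -3.3 11.5] [[26.0, -41.099998474121094], [110.9000015258789, -48.0], [117.4000015258789, 33.29999923706055], [32.599998474121094, 40.20000076293945]]
wrist stop 5129 [118.4 -11.5] [129.5  11.8] 85.8 [116.7 -11.1  27. ] [[107.80000305175781, -75.5999984741211], [119.5999984741211, -76.5], [129.0, 52.70000076293945], [117.30000305175781, 53.599998474121094]]
side foot 696 [62.8 -3. ] [80.1 70.7] 85.7 [64.1 -3.1 11.3] [[24.5, -40.20000076293945], [95.0, -45.599998474121094], [101.0, 34.29999923706055], [30.5, 39.599998474121094]]
side stop 389 [125.1 -11.9] [130.   22.5] 85.7 [128.3 -10.8  26.3] [[109.0, -75.9000015258789], [131.39999389648438, -77.5999984741211], [141.10000610351562, 52.0], [118.69999694824219, 53.70000076293945]]
tcp [ 0.0081 -0.0017  0.1064] [-3.14067282 -0.01271593  1.8528371 ]
```

>>> carry_out(steps="0.0025 0 0 0;0.0025 0 0 0;0.0025 0 0 0;0.0025 0 0 0;0.001 0 0 0")

```text
time: 15.08
tcp_pos: [0.5314, 0.363, 0.1064]
eef_rot: [-3.14, -0.012, 1.853]
contact_force: [0.2, -2.1, -0.0]
opening: -0.002
grasp_force: 0.0
```

>>> carry_out(steps="0.0006 0 0 0;0.0006 0 0 0;0.0006 0 0 0;0.0006 0 0 0;0.0006 0 0 0")

```text
time: 15.7
tcp_pos: [0.531, 0.3652, 0.1069]
eef_rot: [-3.141, -0.011, 1.852]
contact_force: [2.0, -5.2, 2.0]
opening: 0.001
grasp_force: 0.0
```

```bash
python3 m.py | grep -v ' back'
```

```text
wrist foot 21263 [78.  -4.3] [81.8 72.2] 85.8 [79.3 -4.5 11.7] [[39.0, -42.400001525878906], [111.0, -47.70000076293945], [117.0, 33.900001525878906], [45.0, 39.20000076293945]]
wrist stop 7518 [123.3 -11.9] [129.5  20.9] 85.7 [122.  -11.6  27.5] [[107.9000015258789, -75.69999694824219], [128.8000030517578, -77.30000305175781], [138.60000610351562, 51.900001525878906], [117.80000305175781, 53.400001525878906]]
side foot 577 [69.9 -3.4] [79.6 59.7] 84.9 [70.1 -2.9 11.4] [[36.599998474121094, -40.400001525878906], [96.0, -45.70000076293945], [103.0999984741211, 33.599998474121094], [43.70000076293945, 38.900001525878906]]
side stop 387 [124.9 -11.8] [129.9  25.3] 86.7 [128.4  -9.4  26.2] [[108.5999984741211, -76.0], [133.8000030517578, -77.4000015258789], [141.1999969482422, 52.29999923706055], [116.0, 53.70000076293945]]
tcp [ 0.0211 -0.0024  0.1069] [-3.14117518 -0.01124656  1.85189125]
```

```bash
ls -t pics|head -3; python3 -c "
import cv2,glob,os
f=max(glob.glob('pics/wrist_*'),key=os.path.getmtime);i=cv2.imread(f);cv2.imwrite('pics/v.png',cv2.resize(i[0:260,160:500],None,fx=2.3,fy=2.3,interpolation=cv2.INTER_CUBIC))"
```

```text
side_15.8.png
wrist_15.8.png
side_14.4.png
```

View pics/v.png

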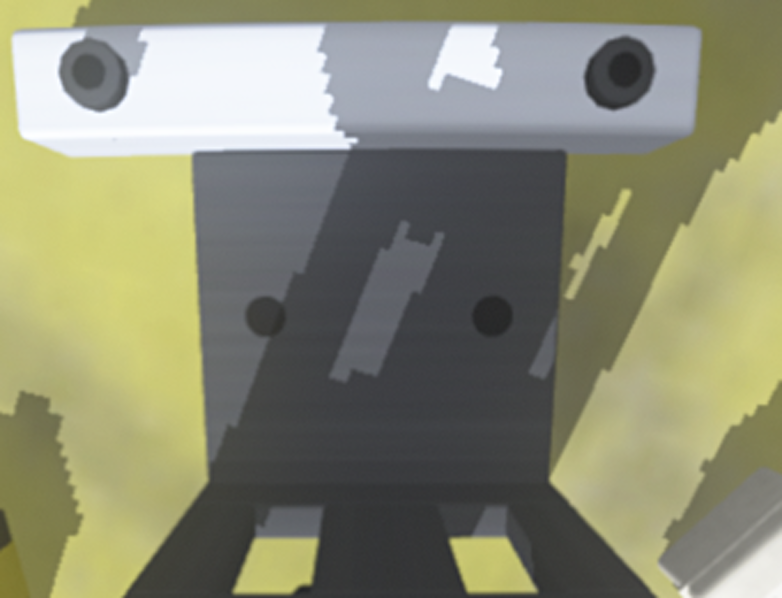

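The wrist view shows the foot's front edge (row 151) meeting the stop's face evenly from x=193 to x=565, with no mat visible between. I give a tiny extra push to check the seating.

>>> carry_out(steps="0.0004 0 0 0;0 0 0 0;0 0 0 0;0 0 0 0;0 0 0 0")

```text
time: 16.42
tcp_pos: [0.531, 0.3654, 0.107]
eef_rot: [-3.141, -0.011, 1.852]
contact_force: [1.3, -6.1, 2.5]
opening: 0.001
grasp_force: 0.0
```

```bash
cat > f.py <<'E'
from h import *
from m import H,d,e
X=cloud(env.camera('wrist'));P=X[np.isfinite(X[...,2])];Q=np.c_[(P[:,:2]-H)@d*1000,(P[:,:2]-H)@e*1000,P[:,2]*1000]
B=Q[(Q[:,2]>6)&(Q[:,2]<18)&(Q[:,0]>50)&(Q[:,0]<105)&(abs(Q[:,1]+3)<33)]
k=np.linalg.lstsq(np.c_[B[:,:2]-B[:,:2].mean(0),np.ones(len(B))],B[:,2],rcond=None)[0];print('foot tilt deg',np.degrees(k[:2]),'z',k[2])
E
python3 f.py | grep -v ' back'
```

```text
wrist foot 21154 [78.  -4.5] [82.4 71.7] 86.2 [79.4 -4.5 11.8] [[39.599998474121094, -43.29999923706055], [111.0999984741211, -48.0], [116.5, 34.20000076293945], [45.0, 38.900001525878906]]
wrist stop 7554 [123.3 -11.8] [129.8  20.9] 85.6 [122.  -11.6  27.5] [[107.9000015258789, -75.69999694824219], [128.6999969482422, -77.30000305175781], [138.6999969482422, 52.099998474121094], [117.80000305175781, 53.70000076293945]]
side foot 572 [69.6 -3.3] [79.9 57.9] 85.5 [70.5 -2.7 11.6] [[37.599998474121094, -40.900001525878906], [95.30000305175781, -45.400001525878906], [101.5999984741211, 34.29999923706055], [43.79999923706055, 38.79999923706055]]
side stop 377 [124.9 -11.9] [129.7  23.4] 86.4 [128.7 -11.1  26.2] [[109.0999984741211, -75.9000015258789], [132.5, -77.4000015258789], [140.6999969482422, 52.099998474121094], [117.30000305175781, 53.599998474121094]]
tcp [ 0.0212 -0.0024  0.107 ] [-3.14130413 -0.01095052  1.85167506]
foot tilt deg [-0.50717145  0.0162793 ] z 11.818623797834897
```

The force rises with no travel and the heel is beginning to lift by about 0.5°, so the plate is seated. I release gently.

>>> carry_out(steps="-0.0005 0 0 0;-0.0005 0 0 0;-0.0005 0 0 0;-0.0005 0 0 0;-0.001 0 0 0")

```text
time: 17.2
tcp_pos: [0.5311, 0.3637, 0.1064]
eef_rot: [-3.14, -0.013, 1.853]
contact_force: [-0.1, -0.0, 0.5]
opening: 0.0
grasp_force: 0.0
```

>>> carry_out(steps="-0.005 0 0 0;-0.01 0 0 0;-0.01 0 0 0;-0.01 0 0 0;0 0 0 0")

```text
time: 17.82
tcp_pos: [0.5415, 0.3284, 0.1061]
eef_rot: [-3.141, -0.012, 1.851]
contact_force: [0.2, 0.3, -0.4]
opening: -0.002
grasp_force: 0.0
```

```bash
cat >> f.py <<'E'
# toe edge vs stop face: depth-edge free check along strips
for e0 in(-40,-25,-5,15,30):
    b=Q[abs(Q[:,1]-e0)<2];f=b[(b[:,2]>8)&(b[:,2]<14)&(b[:,0]<125)];s=b[(b[:,2]>15)&(b[:,2]<24)&(b[:,0]>100)&(b[:,0]<130)]
    print(e0,'toe',np.round(np.percentile(f[:,0],99),1),'face',np.round(np.median(s[:,0]),1) if len(s) else None,len(s))
E
python3 f.py | grep -v ' back'
```

```text
wrist foot 21598 [73.2 -3.4] [80.7 62.8] 86.0 [74.8 -3.6 11.5] [[39.099998474121094, -41.400001525878906], [101.80000305175781, -45.79999923706055], [107.4000015258789, 34.70000076293945], [44.70000076293945, 39.099998474121094]]
side foot 580 [68.3 -3.3] [79.9 58.5] 84.2 [69.6 -3.1 11.2] [[35.20000076293945, -40.0], [93.4000015258789, -46.0], [101.5, 33.5], [43.29999923706055, 39.400001525878906]]
side stop 401 [124.9 -11.8] [129.9  23.2] 86.3 [128.6  -9.7  26.2] [[109.0999984741211, -75.9000015258789], [132.1999969482422, -77.4000015258789], [140.6999969482422, 52.29999923706055], [117.5, 53.79999923706055]]
tcp [-1.620e-02  1.000e-04  1.062e-01] [-3.1407278  -0.01234006  1.85170465]
foot tilt deg [-0.01658117 -0.01344881] z 11.497368645791125
-40 toe 102.2 face None 0
-25 toe 103.0 face None 0
-5 toe 104.4 face None 0
15 toe 106.0 face None 0
30 toe 107.4 face None 0
```

>>> carry_out(steps="-0.02 0 -0.02 0;0 0 -0.05 0;0 0 -0.05 0;0 0 -0.03 0;0.03 0 0 0")

```text
time: 18.6
tcp_pos: [0.5415, 0.3362, 0.2617]
eef_rot: [3.134, -0.013, 1.849]
contact_force: [-0.3, 0.4, -0.3]
opening: 0.001
grasp_force: 0.0
```

>>> carry_out(steps="0.03 0 0 0;0.03 0 0 0;0 0 0 0;0 0 0 0;0 0 0 0")

```text
time: 19.23
tcp_pos: [0.5228, 0.394, 0.2573]
eef_rot: [-3.141, -0.012, 1.851]
contact_force: [-0.6, 0.3, 0.5]
opening: 0.001
grasp_force: 0.0
```

```bash
python3 f.py; python3 -c "
import cv2,glob,os
f=max(glob.glob('pics/wrist_*'),key=os.path.getmtime);cv2.imwrite('pics/v2.png',cv2.resize(cv2.imread(f)[0:260,120:520],None,fx=2,fy=2,interpolation=cv2.INTER_CUBIC))"
```

```text
wrist foot 5665 [77.2 -3.9] [80.5 71.3] 86.0 [78.3 -4.5 11.6] [[38.900001525878906, -41.599998474121094], [109.9000015258789, -46.5], [115.5, 33.79999923706055], [44.400001525878906, 38.70000076293945]]
wrist stop 1575 [123.3 -11.6] [129.9  19.5] 85.9 [123.8 -12.1  27.9] [[108.9000015258789, -75.69999694824219], [128.39999389648438, -77.0999984741211], [137.6999969482422, 52.5], [118.19999694824219, 53.79999923706055]]
side foot 588 [69.6 -3.4] [79.7 59. ] 84.9 [69.2 -2.8 11.2] [[36.70000076293945, -40.5], [95.4000015258789, -45.70000076293945], [102.5, 33.70000076293945], [43.70000076293945, 38.900001525878906]]
side stop 392 [125.2 -11.8] [130.3  23.4] 85.5 [128.5 -11.   26.4] [[108.4000015258789, -75.9000015258789], [131.8000030517578, -77.69999694824219], [141.89999389648438, 52.20000076293945], [118.5999984741211, 54.099998474121094]]
tcp [ 0.051  -0.0045  0.2571] [-3.14075325 -0.01204819  1.85104343]
foot tilt deg [ 0.18143022 -0.01636691] z 11.515609524881988
-40 toe 109.5 face None 0
-25 toe 111.5 face None 0
-5 toe 112.9 face None 0
15 toe 114.4 face None 0
30 toe 115.5 face None 0
```

View pics/v2.png

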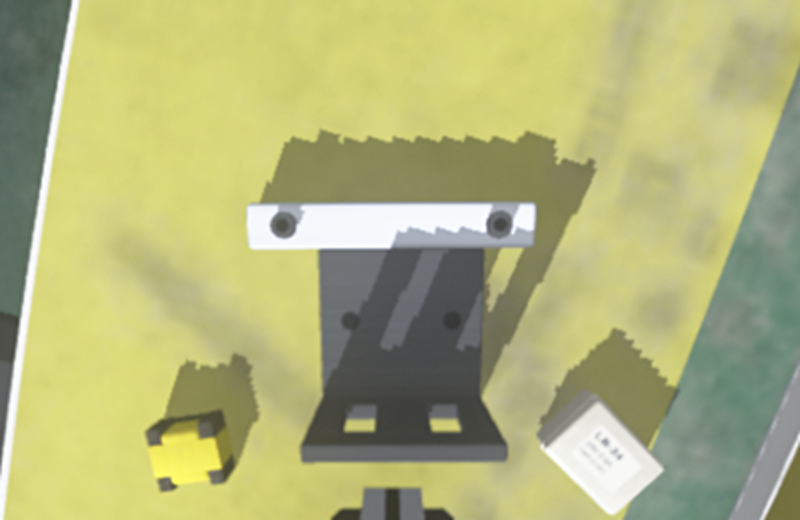

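The final view shows the plate standing with its foot edge (row 248, x 318–485) flush along the stop: 86.0° against 85.9°. The transformer and module are where they were, and the gripper is clear. I hand in.

```bash
python3 -c "
from cell import env
print(env.sign_off())"
```

```text
the job is handed in; nothing more can be done
None
```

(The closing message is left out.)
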